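# Tap the three flip-top jars shut before grinding

### The arm

A 6-joint arm with a two-finger parallel gripper is mounted at the origin on the work surface. World frame = base frame: x ahead of the robot, y to its left, z up, the work surface at z = 0. Lengths are in m, angles in rad, forces in N, time in s.
With the tool pointing down it reaches from about 0.25 to 0.725 m from the base axis. Payload 9.7 kg.
Tool frame: the origin (TCP) lies midway between the tips of the shut fingers; the grasp point (between the pads) lies 19 mm behind it; z points along the fingers, y is the line along which they close (so a half turn about z gives the same grasp; the last joint's range is limited). The gripper opens to 85 mm and grips with 20 to 120 N. Pads are 22 mm wide; open, the fingers measure 114 mm over their backs; the gripper's body (76 mm by 85 mm) begins 54 mm behind the grasp point. The pads swing forward as they close: fully open they stand 13 mm farther back than shut.
Start: joints at [0, 0.087, 0.176, 1.66, 0, 1.571], TCP at [0.55, -0, 0.231] pointing down, gripper open.
Joint ranges: [-3.13, 3.13], [-0.85, 1.81], [-1.15, 1.24], [-2.2, 2.28], [-1.44, 1.52], [-3.14, 3.14]. Speed limits (rad/s): [2.22, 2.22, 2.57, 3.14, 3.14, 3.14].

### API

Orientations are given as a rotation vector (axis times angle).
In Python, from rig import ctrl gives the robot as it stands.
- The arm moves only by the tool apply_moves, never from a script. Its argument "motion" is one flat list of numbers, 7 for each row, row after row: the closure, from 0 (fully open) to 1 (shut), then the shift along the tool's x, y, z in cm, then the turn, a rotation vector about the tool's x, y, z in degrees. In form: [claw, dx, dy, dz, ax, ay, az, claw, dx, dy, dz, ax, ay, az, ...]. A call has 1 to 20 rows; each row shifts and turns the commanded pose from where the row before left it, along the tool's axes as they then stand; what a row does not reach is not made up. A row lasts 1/10 s, in which the tool goes at most 50 mm and 8.59 degrees, less where a joint would pass 70% of its speed; a pose out of reach is approached as far as the arm can. A call with a gripper value outside its range is refused whole. The fingers move at their own pace and stop on an object; "grip_force" is the grip in N (left out, the last holds). Time passes only in rows, so rows that do not move let the fingers close. It gives the time, the measured TCP pose, the force, the opening and the grip force at its end, in the units of the state.
- ctrl.state(): the state, without advancing time (a new reading comes with each control period).
- ctrl.get_image(name): name is "scene" or "side" or "wrist"; returns the picture (384x512x3 uint8, red, green, blue); there is no depth.
- ctrl.camera_info(name): a dict with "K" (3x3 intrinsics, pixels), "distortion" ([k1, k2, p1, p2, k3] as OpenCV has them; the pictures are not rectified), "rvec" (rotation vector, rad) and "tvec" (3), from world to camera coordinates, as OpenCV has them. Camera axes: x right, y down, z forward; pixel columns grow to the right and rows downward; lengths in m; the calibration is good to about 2 mm. A picture is of the moment at which its call begins: read the wrist's pose just before it. camera_info takes no time and is no camera call; for the wrist camera it gives the pose at the moment of the call.
- ctrl.hand_in(): hands the job in; it is judged then, once.
The state is a dict: "time_s": time; "joints": joint angles; "dq": joint speeds; "effort": joint torques, N m; "position": TCP position; "eef_rot": TCP orientation; "ft_force": force on the tool from outside, world axes, zero at the start; "torque": the same for the moment, N m; "opening": finger opening in m; "finger_force": force on a finger pad.
Only numpy, scipy, OpenCV 4.12 (cv2) and the standard library are available. Lean on these libraries where they do the work, as an engineer would, in place of code of your own. Each camera call takes 0.05 s, during which the arm holds its last target. There are 200 camera calls.

### The job

Grinding is about to start, so shut the three open flip-top jars against the dust: tap their lids fully shut with the fingertips, first the square jar, then the tall round jar, last the low round jar. Tap each lid lightly, do not lift, tip or push the jars about, and leave everything else on the bench where it is.

Things in the scene. Friction and masses are not known exactly. Their poses are not given: they have to be found in the camera images.
- jar_square: square jar, 54 x 54 mm, 58 mm high without the lid, loose, about 0.45 kg, empty; grey, with a green flip lid (as all three). Origin: centre of its underside; z up. The lid's hinge runs along the jar's y, on its +x side, 30 mm from its axis, 58 mm up. Yaw within 0.5 rad: the hinge is on the side away from the robot. Closed lid's top: 68 mm above the origin.
- lid_square (a joint): flip lid of the square jar: a 54 x 54 mm square plate, 3 mm thick, under a 7 mm soft, slick pad; free edge on the jar's -x side. Angle in rad: 0 shut, flat on its rim; grows as it opens; starts 0.35 to 0.7. It stays where it is left; about 1 N down on the mouth's middle folds it shut onto the rim; the pad gives 1 mm per 2 N, 6 mm in all.
- jar_tall: tall, slim round jar, 54 mm across and 75 mm high without the lid, loose, about 0.45 kg, empty; grey, with a green flip lid (as all three). Origin: centre of its underside; z up. The lid's hinge runs along the jar's y, on its +x side, 30 mm from its axis, 75 mm up. Yaw within 0.5 rad: the hinge is on the side away from the robot. Closed lid's top: 85 mm above the origin.
- lid_tall (a joint): flip lid of the tall round jar: a 54 mm round plate, 3 mm thick, under a 7 mm soft, slick pad; free edge on the jar's -x side. Angle in rad: 0 shut, flat on its rim; grows as it opens; starts 0.35 to 0.7. It stays where it is left; about 1 N down on the mouth's middle folds it shut onto the rim; the pad gives 1 mm per 2 N, 6 mm in all.
- jar_low: low, wide round jar, 74 mm across and 42 mm high without the lid, loose, about 0.45 kg, empty; grey, with a green flip lid (as all three). Origin: centre of its underside; z up. The lid's hinge runs along the jar's y, on its +x side, 40 mm from its axis, 42 mm up. Yaw within 0.5 rad: the hinge is on the side away from the robot. Closed lid's top: 52 mm above the origin.
- lid_low (a joint): flip lid of the low round jar: a 74 mm round plate, 3 mm thick, under a 7 mm soft, slick pad; free edge on the jar's -x side. Angle in rad: 0 shut, flat on its rim; grows as it opens; starts 0.35 to 0.7. It stays where it is left; about 1 N down on the mouth's middle folds it shut onto the rim; the pad gives 1 mm per 2 N, 6 mm in all.
- cast: plaster dental cast, 56 x 60 x 37 mm; loose bystander, origin on its underside; not part of the job
- bottle: small closed bottle, 36 mm across, 62 mm high; loose bystander, origin on its underside; not part of the job
- tin: flat round aluminium tin, 56 mm across, 30 mm high; loose bystander, origin on its underside; not part of the job
- brush: brush lying down, 170 mm long; loose bystander, origin on its underside; not part of the job
- spatula: spatula lying down, 170 mm long; loose bystander, origin on its underside; not part of the job
- beaker: empty glass beaker, 72 mm across the rim, 85 mm high; loose bystander, origin on its underside; not part of the job
Mind the look-alikes: they are no part of the job. Leave any purple look-alike of the jar_low alone.

How it is judged:
By the outcome, as a careful person would: the job done as asked, in the order asked, and still so for the second after the job is handed in, with the robot touching nothing.
It also fails if it takes over 51 s, if anything falls off the work surface, if the arm or the gripper's body presses on something with over 40 N, if the wrist force passes 120 N, or if a joint passes its speed limit or range.

## Working session

There is one attempt and no reset: what is moved stays moved. The work goes in short steps, Python scripts to look and compute and a tool call to move; the robot and the scene stay as the last step left them, time stands still between calls to the robot, and variables do not carry over. Pictures are saved under pics/ and viewed, at most 10 in all, crops included, and the job is handed in when it is done.

Besides the shell and the picture viewer there is one more tool, called after "Request:" by a JSON object that holds its "fn" and its "kwargs", one argument or row to a line. apply_moves: Moves the arm, as the interface text tells. Its arguments: {"type":"object","properties":{"motion":{"type":"array","items":{"type":"number"}},"grip_force":{"type":"number"}},"required":["motion"]}

```bash
mkdir -p pics; ls; python3 - <<'E'
from rig import ctrl
import cv2,numpy as np
for n in ("scene","side"):
    im=ctrl.get_image(n); cv2.imwrite(f"pics/{n}0.png",im[:,:,::-1]); 
    i=ctrl.camera_info(n); print(n,i)
im=ctrl.get_image("wrist"); cv2.imwrite("pics/wrist0.png",im[:,:,::-1])
print(ctrl.camera_info("wrist")); print(ctrl.state())
a=cv2.imread("pics/scene0.png");b=cv2.imread("pics/side0.png")
cv2.imwrite("pics/both0.png",cv2.resize(np.vstack([a,b]),None,fx=.78,fy=.78))
E
```

```text
pics
scene {'K': array([[458.77508602,   0.        , 254.4715839 ],
       [  0.        , 458.77508602, 191.95954882],
       [  0.        ,   0.        ,   1.        ]]), 'distortion': array([0.03704182, 0.        , 0.        , 0.        , 0.        ]), 'rvec': array([ 1.56691911,  2.16338241, -0.73525842]), 'tvec': array([ 0.18438614, -0.38338383,  1.78092173])}
side {'K': array([[458.63336211,   0.        , 246.1153523 ],
       [  0.        , 458.63336211, 187.91348256],
       [  0.        ,   0.        ,   1.        ]]), 'distortion': array([-0.10469897,  0.        ,  0.        ,  0.        ,  0.        ]), 'rvec': array([ 0.48446116, -2.51086762,  1.4707918 ]), 'tvec': array([0.53128955, 0.15197283, 0.99782213])}
{'K': array([[281.02471042,   0.        , 256.08668553],
       [  0.        , 281.02471042, 194.13995174],
       [  0.        ,   0.        ,   1.        ]]), 'distortion': array([-0.06087564,  0.        ,  0.        ,  0.        ,  0.        ]), 'rvec': array([-2.84778879e+00, -6.01801621e-05,  5.43244453e-04]), 'tvec': array([-0.55120437, -0.03720502,  0.37824599])}
{'time_s': 0.15, 'joints': array([-8.33105963e-06,  8.73547309e-02,  1.75321604e-01,  1.65979723e+00,
        1.17985982e-05,  1.57079872e+00]), 'dq': array([-9.13715843e-05, -1.50534519e-03,  2.05059657e-03,  4.56272255e-04,
       -6.42398276e-04, -9.62148263e-04]), 'effort': array([-3.04631758e-03, -5.20762289e+01,  4.65044117e+01,  1.38444663e-02,
       -2.16874664e-04, -1.82086734e-05]), 'position': array([ 5.49829662e-01, -1.21806322e-06,  2.30737183e-01]), 'eef_rot': array([-2.22093032e+00, -2.22090650e+00,  1.13514154e-03]), 'ft_force': array([-0.488931  , -0.41430524,  0.27934575]), 'torque': array([-0.0049697 , -0.02264898, -0.05585922]), 'finger_force': 0.0, 'opening': 0.0853180824981973}
```

View pics/scene0.png

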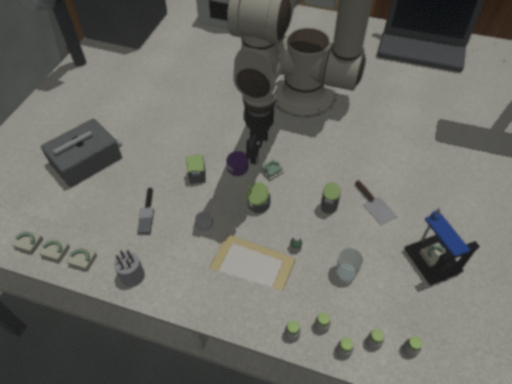

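View pics/side0.png

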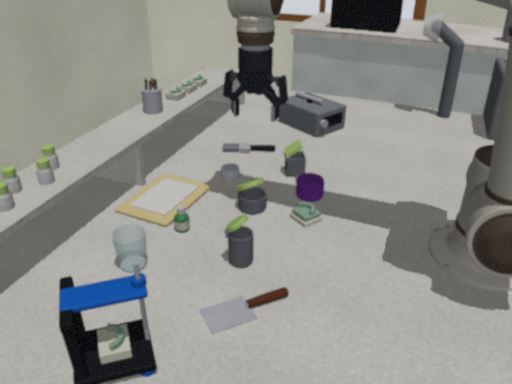

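View pics/wrist0.png

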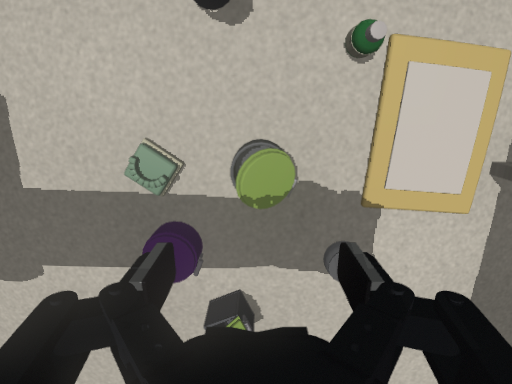

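The scene view shows the green-lidded jars at: square (195,167), low (259,197), tall (331,196). The look-alikes are the purple low jar (237,163) and small green-capped jars at the far edge (293,331 … 414,346). In the side view the three are at (294,160), (252,190) and (238,240), with purple at (310,187). In the wrist view the low jar is at (262,175), square at (230,320), tall at the top edge (210,0).

```bash
cat > h.py <<'E'
import cv2,numpy as np
from rig import ctrl
def cam(info):
    R=cv2.Rodrigues(np.array(info["rvec"]))[0]; t=np.array(info["tvec"]); return R,t
def ray(info,uv):
    R,t=cam(info); n=cv2.undistortPoints(np.array([[uv]],float),info["K"],info["distortion"])[0,0]
    d=R.T@np.array([n[0],n[1],1]); return -R.T@t,d/np.linalg.norm(d)
def onplane(info,uv,z):
    c,d=ray(info,uv); return c+d*(z-c[2])/d[2]
def tri(*rs):
    A=sum(np.eye(3)-np.outer(d,d) for c,d in rs); b=sum((np.eye(3)-np.outer(d,d))@c for c,d in rs)
    p=np.linalg.solve(A,b); return p,max(np.linalg.norm((np.eye(3)-np.outer(d,d))@(p-c)) for c,d in rs)
def proj(info,p):
    return cv2.projectPoints(np.array([p],float),np.array(info["rvec"]),np.array(info["tvec"]),info["K"],info["distortion"])[0][0,0]
def green(bgr):
    h=cv2.cvtColor(bgr,cv2.COLOR_BGR2HSV); m=cv2.inRange(h,(30,110,60),(50,255,255))
    n,l,s,c=cv2.connectedComponentsWithStats(m); return [(c[i],s[i]) for i in range(1,n) if s[i][4]>25],l
E
python3 - <<'E'
from h import *
I={n:ctrl.camera_info(n) for n in("scene","side","wrist")}
G={}
for n in I:
    G[n]=green(cv2.imread(f"pics/{n}0.png"))[0]; print(n,[(c.round(1).tolist(),s.tolist()) for c,s in G[n]])
px={"sq":((195,160),(293,150)),"low":((259,192),(250,185)),"tall":((331,190),(237,224))}
for k,(a,b) in px.items():
    f=lambda n,p:min(G[n],key=lambda g:np.hypot(*(g[0]-p)))[0]
    p,e=tri(ray(I["scene"],f("scene",a)),ray(I["side"],f("side",b)))
    print(k,p.round(4),"err",round(e,4),"wrist px",proj(I["wrist"],p).round(1))
print("wristcam",ray(I["wrist"],(256,192)))
E
```

```text
scene []
side []
wrist [([265.3, 177.8], [236, 149, 59, 59, 2567]), ([236.5, 323.8], [227, 316, 18, 14, 107])]Traceback (most recent call last):
  File "<stdin>", line 9, in <module>
  File "<stdin>", line 8, in <lambda>
ValueError: min() iterable argument is empty
```

```bash
sed -i 's/(30,110,60),(50,255,255)/(28,75,60),(52,255,255)/' h.py
cat > m.py <<'E'
from h import *
I={n:ctrl.camera_info(n) for n in("scene","side","wrist")}
a=cv2.imread("pics/scene0.png");b=cv2.imread("pics/side0.png")
for im,p in((a,(195,160)),(a,(259,190)),(b,(293,150)),(b,(250,185)),(b,(237,224))): print(cv2.cvtColor(im,cv2.COLOR_BGR2HSV)[p[1],p[0]])
G={}
for n in I:
    G[n]=green(cv2.imread(f"pics/{n}0.png"))[0]; print(n,[(c.round(1).tolist(),s.tolist()) for c,s in G[n]])
px={"sq":((195,160),(293,150)),"low":((259,192),(250,185)),"tall":((331,190),(237,224))}
for k,(a,b) in px.items():
    f=lambda n,p:min(G[n],key=lambda g:np.hypot(*(g[0]-p)))[0]
    p,e=tri(ray(I["scene"],f("scene",a)),ray(I["side"],f("side",b)))
    print(k,p.round(4),"err",round(e,4),"wrist px",proj(I["wrist"],p).round(1))
print("wristcam",ray(I["wrist"],(256,192)))
E
python3 m.py
```

```text
[ 42  87 144]
[ 42  89 134]
[ 41 104 159]
[ 40  97 161]
[ 40 104 167]
scene [([194.8, 163.2], [187, 156, 17, 16, 224]), ([257.2, 193.4], [247, 183, 21, 22, 356]), ([331.4, 191.2], [324, 184, 16, 16, 202]), ([323.0, 318.9], [318, 314, 11, 11, 99]), ([292.4, 327.1], [287, 322, 11, 12, 102]), ([376.6, 335.7], [371, 330, 12, 12, 109]), ([414.6, 343.1], [409, 337, 12, 13, 119]), ([345.9, 344.4], [340, 339, 12, 12, 111])]
side [([292.8, 148.4], [285, 141, 17, 17, 167]), ([47.8, 149.3], [42, 145, 12, 10, 100]), ([42.4, 162.8], [36, 158, 13, 11, 112]), ([8.4, 171.3], [2, 166, 13, 12, 126]), ([249.5, 184.2], [237, 179, 27, 12, 159]), ([2.8, 187.5], [0, 182, 8, 12, 77]), ([236.3, 223.2], [227, 215, 21, 18, 181])]
wrist [([265.0, 178.2], [236, 148, 59, 61, 2754]), ([236.6, 323.7], [226, 316, 20, 14, 137])]
sq [ 0.5189 -0.2227  0.0785] err 0.0013 wrist px [231.8 343.4]
low [0.564  0.001  0.0668] err 0.0013 wrist px [267.5 177.3]
tall [0.5087 0.2159 0.0963] err 0.0013 wrist px [205.7 -61.5]
wristcam (array([0.55134683, 0.07391979, 0.37260306]), array([-6.76405511e-04, -2.82298387e-01, -9.59326411e-01]))
```

The lids triangulate to within 1.3 mm, at heights that fit partly open lids: square (0.519,-0.223), low (0.564,0.001), tall (0.509,0.216). I'll shut the fingers on the way and hover over the square jar.

Request:
{"fn": "apply_moves", "kwargs": {
  "motion": [1, -3.7, -0.7, 0, 0, 0, 0, 1, -3.7, -0.7, 0, 0, 0, 0, 1, -3.7, -0.7, 0, 0, 0, 0, 1, -3.7, -0.7, 0, 0, 0, 0, 1, -3.7, -0.6, 0, 0, 0, 0, 1, -3.7, -0.6, 0, 0, 0, 0, 1, 0, 0, 0, 0, 0, 0, 1, 0, 0, 0, 0, 0, 0, 1, 0, 0, 0, 0, 0, 0, 1, 0, 0, 0, 0, 0, 0],
  "grip_force": 20
}}

```text
time_s: 1.15
position: [0.5103, -0.221, 0.2313]
eef_rot: [-2.22, -2.223, -0.0]
ft_force: [0.1, -0.3, 0.1]
opening: 0.0001
finger_force: 0.0
```

```bash
cat > w.py <<'E'
import sys
from h import *
k,z=sys.argv[1],float(sys.argv[2])
info=ctrl.camera_info("wrist"); s=ctrl.state()
bgr=ctrl.get_image("wrist")[:,:,::-1].copy(); np.save("pics/k.npy",0)
g,l=green(bgr); print("tcp",s["position"].round(4),"op",round(s["opening"],4),"F",s["ft_force"].round(2),"t",round(s["time_s"],2))
c,st=max(g,key=lambda q:q[1][4])
m=(l==l[int(c[1]),int(c[0])]).astype(np.uint8)
r=cv2.minAreaRect(cv2.findNonZero(m)); print("green",c.round(1),st,"minrect",np.round(cv2.boxPoints(r),1).tolist())
print("centroid on z",onplane(info,c,z).round(4))
for q in cv2.boxPoints(r): print(onplane(info,q,z).round(4))
cv2.imwrite(f"pics/{k}.png",cv2.resize(bgr[60:320,130:390],None,fx=2,fy=2))
E
python3 w.py sqhover 0.078
```

```text
tcp [ 0.5103 -0.221   0.2313] op 0.0001 F [ 0.14 -0.27  0.12] t 1.15
green [260.7 184. ] [ 232  152   58   66 2151] minrect [[229.8000030517578, 171.60000610351562], [271.0, 151.0], [294.0, 197.0], [252.8000030517578, 217.60000610351562]]
centroid on z [ 0.5169 -0.2248  0.078 ]
[ 0.4836 -0.2111  0.078 ]
[ 0.5274 -0.189   0.078 ]
[ 0.5536 -0.2396  0.078 ]
[ 0.5082 -0.264   0.078 ]
```

View pics/sqhover.png

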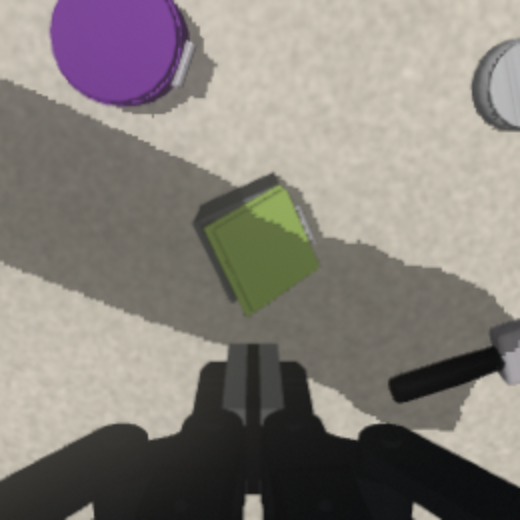

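The crop shows the grey square jar with the green flip lid, its hinge strip at crop (305,225) on the far side, yaw ≈ +0.46; purple jar at (120,40) is clear of it. The mouth centre works out at ≈ (0.513,-0.228). I'll descend there.

Request:
{"fn": "apply_moves", "kwargs": {
  "motion": [1, -0.7, 0.2, 3.1, 0, 0, 0, 1, 0, 0, 3.1, 0, 0, 0, 1, 0, 0, 3.1, 0, 0, 0, 1, 0, 0, 2.8, 0, 0, 0, 1, 0, 0, 0.5, 0, 0, 0, 1, 0, 0, 0.5, 0, 0, 0, 1, 0, 0, 0.5, 0, 0, 0, 1, 0, 0, 0.5, 0, 0, 0, 1, 0, 0, 0.5, 0, 0, 0, 1, 0, 0, 0.5, 0, 0, 0, 1, 0, 0, 0.5, 0, 0, 0, 1, 0, 0, 0.2, 0, 0, 0, 1, 0, 0, 0.1, 0, 0, 0, 1, 0, 0, 0, 0, 0, 0, 1, 0, 0, 0, 0, 0, 0]
}}

```text
time_s: 2.7
position: [0.5121, -0.229, 0.0724]
eef_rot: [2.221, 2.221, 0.0]
ft_force: [0.1, -0.1, -0.3]
opening: -0.0002
finger_force: 0.0
```

Request:
{"fn": "apply_moves", "kwargs": {
  "motion": [1, 0, 0, 0.2, 0, 0, 0, 1, 0, 0, 0.2, 0, 0, 0, 1, 0, 0, 0.1, 0, 0, 0, 1, 0, 0, 0, 0, 0, 0]
}}

```text
time_s: 3.1
position: [0.512, -0.229, 0.0673]
eef_rot: [2.221, 2.221, 0.0]
ft_force: [0.2, -0.5, 1.3]
opening: -0.0003
finger_force: 0.8
```

Request:
{"fn": "apply_moves", "kwargs": {
  "motion": [1, 0, 0, 0.1, 0, 0, 0, 1, 0, 0, 0.05, 0, 0, 0, 1, 0, 0, 0, 0, 0, 0]
}}

```text
time_s: 3.4
position: [0.512, -0.229, 0.066]
eef_rot: [2.221, 2.221, 0.0]
ft_force: [-1.1, 0.1, 4.2]
opening: -0.0
finger_force: 1.9
```

Force is 4.2 N at 2 mm of pad squeeze, which matches the pad's stiffness on a shut lid. Lifting off and crossing to the tall jar.

Request:
{"fn": "apply_moves", "kwargs": {
  "motion": [1, 0, 0, -0.5, 0, 0, 0, 1, 0, 0, -1, 0, 0, 0, 1, 0, 0, -3, 0, 0, 0, 1, 0, 0, -4, 0, 0, 0, 1, 0, 0, -4, 0, 0, 0, 1, 0, 0, -4, 0, 0, 0, 1, 4.4, 0, 0, 0, 0, 0, 1, 4.4, 0, 0, 0, 0, 0, 1, 4.4, 0, 0, 0, 0, 0, 1, 4.4, 0, 0, 0, 0, 0, 1, 4.4, 0, 0, 0, 0, 0, 1, 4.4, 0, 0, 0, 0, 0, 1, 4.4, 0, 0, 0, 0, 0, 1, 4.4, 0, 0, 0, 0, 0, 1, 4.4, 0, 0, 0, 0, 0, 1, 4.4, 0, 0, 0, 0, 0, 1, 0, 0, 0, 0, 0, 0, 1, 0, 0, 0, 0, 0, 0, 1, 0, 0, 0, 0, 0, 0]
}}

```text
time_s: 5.3
position: [0.512, 0.2103, 0.2312]
eef_rot: [2.222, 2.221, 0.0]
ft_force: [0.6, -1.0, 0.7]
opening: -0.0004
finger_force: 0.0
```

```bash
python3 w.py tallhover 0.097; python3 - <<'E'
from h import *
im=ctrl.get_image("side")[:,:,::-1]; cv2.imwrite("pics/s1.png",im)
s=cv2.resize(im[100:300,190:350],None,fx=2.5,fy=2.5); t=cv2.imread("pics/tallhover.png"); t=cv2.resize(t,(500,500))
cv2.imwrite("pics/c1.png",cv2.resize(np.hstack([s,t]),None,fx=.88,fy=.88))
E
```

```text
tcp [0.512  0.2103 0.2312] op -0.0004 F [ 0.6  -1.03  0.67] t 5.3
green [249.  180.1] [ 226  155   47   51 1832] minrect [[217.8000030517578, 193.39999389648438], [241.0, 147.0], [280.6000061035156, 166.8000030517578], [257.3999938964844, 213.1999969482422]]
centroid on z [0.5064 0.2156 0.097 ]
[0.4743 0.2015 0.097 ]
[0.4988 0.2489 0.097 ]
[0.5381 0.2292 0.097 ]
[0.515  0.1798 0.097 ]
```

View pics/c1.png

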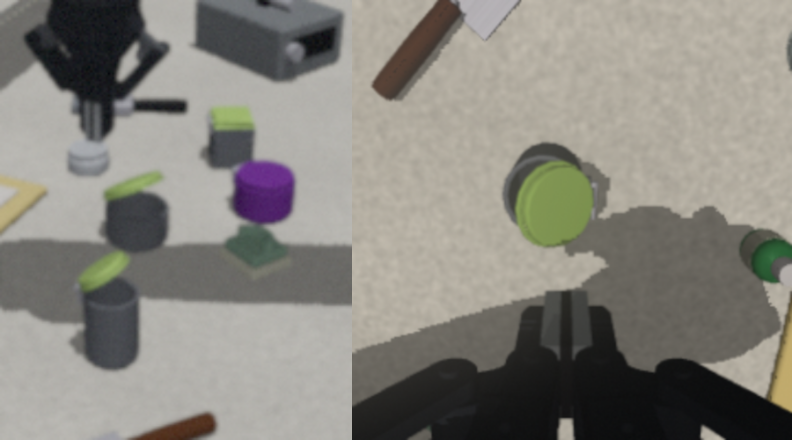

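Square lid is shut flat (crop 231,118) and the jar is unmoved. The tall jar in the wrist crop has its lid at (555,205) and hinge strip at (598,190). I'll cast the hinge and rim pixels onto the rim height.

```bash
python3 - <<'E'
from h import *
I=ctrl.camera_info("wrist"); f=lambda u,v:((u-352)/440*260+130,v/440*260+60)
H=onplane(I,f(598,190),.075); L=onplane(I,f(508,190),.075); T=onplane(I,f(545,152),.075); print(H,L,T)
print("low lid check", green(cv2.imread("pics/s1.png"))[0][:0])
E
```

```text
[0.53468316 0.2183462  0.075     ] [0.47705678 0.21846268 0.075     ] [0.50108441 0.24270437 0.075     ]
low lid check []
```

Request:
{"fn": "apply_moves", "kwargs": {
  "motion": [1, 0.6, -0.8, 3.0, 0, 0, 0, 1, 0, 0, 3.0, 0, 0, 0, 1, 0, 0, 3.0, 0, 0, 0, 1, 0, 0, 1.9, 0, 0, 0, 1, 0, 0, 0.5, 0, 0, 0, 1, 0, 0, 0.5, 0, 0, 0, 1, 0, 0, 0.5, 0, 0, 0, 1, 0, 0, 0.5, 0, 0, 0, 1, 0, 0, 0.5, 0, 0, 0, 1, 0, 0, 0.5, 0, 0, 0, 1, 0, 0, 0.5, 0, 0, 0, 1, 0, 0, 0.2, 0, 0, 0, 1, 0, 0, 0.1, 0, 0, 0, 1, 0, 0, 0, 0, 0, 0]
}}

```text
time_s: 6.8
position: [0.5039, 0.217, 0.0839]
eef_rot: [-2.221, -2.221, -0.0]
ft_force: [-1.2, -0.3, 2.5]
opening: 0.0004
finger_force: 1.1
```

Request:
{"fn": "apply_moves", "kwargs": {
  "motion": [1, 0, 0, 0.1, 0, 0, 0, 1, 0, 0, 0, 0, 0, 0]
}}

```text
time_s: 7.0
position: [0.5041, 0.2171, 0.0831]
eef_rot: [2.221, 2.221, 0.001]
ft_force: [-1.5, -0.4, 4.6]
opening: -0.0001
finger_force: 1.9
```

4.6 N at 1.9 mm, so the tall lid is shut. Next, the low jar.

Request:
{"fn": "apply_moves", "kwargs": {
  "motion": [1, 0, 0, -0.5, 0, 0, 0, 1, 0, 0, -1, 0, 0, 0, 1, 0, 0, -3, 0, 0, 0, 1, 0, 0, -4, 0, 0, 0, 1, 0, 0, -4, 0, 0, 0, 1, 0, 0, -2.3, 0, 0, 0, 1, -3.6, 0.9, 0, 0, 0, 0, 1, -3.6, 0.9, 0, 0, 0, 0, 1, -3.6, 0.8, 0, 0, 0, 0, 1, -3.6, 0.8, 0, 0, 0, 0, 1, -3.6, 0.8, 0, 0, 0, 0, 1, -3.6, 0.8, 0, 0, 0, 0, 1, 0, 0, 0, 0, 0, 0, 1, 0, 0, 0, 0, 0, 0, 1, 0, 0, 0, 0, 0, 0]
}}

```text
time_s: 8.5
position: [0.5539, 0.0016, 0.2312]
eef_rot: [2.221, 2.222, 0.0]
ft_force: [-1.2, 0.4, 0.5]
opening: -0.0001
finger_force: 0.0
```

```bash
python3 w.py lowhover 0.067; python3 - <<'E'
from h import *
im=ctrl.get_image("side")[:,:,::-1]; cv2.imwrite("pics/s2.png",im)
s=cv2.resize(im[100:300,190:350],None,fx=2.5,fy=2.5); t=cv2.imread("pics/lowhover.png"); t=cv2.resize(t,(500,500))
cv2.imwrite("pics/c2.png",cv2.resize(np.hstack([s,t]),None,fx=.88,fy=.88))
E
```

```text
tcp [0.5539 0.0016 0.2312] op -0.0001 F [-1.2   0.37  0.49] t 8.5
green [261.1 179.5] [ 232  150   60   60 2746] minrect [[219.6999969482422, 172.8000030517578], [273.8999938964844, 140.1999969482422], [301.8999938964844, 186.89999389648438], [247.60000610351562, 219.39999389648438]]
centroid on z [5.611e-01 1.000e-04 6.700e-02]
[0.515  0.0078 0.067 ]
[0.5748 0.0437 0.067 ]
[ 0.6074 -0.0084  0.067 ]
[ 0.5457 -0.0479  0.067 ]
```

View pics/c2.png

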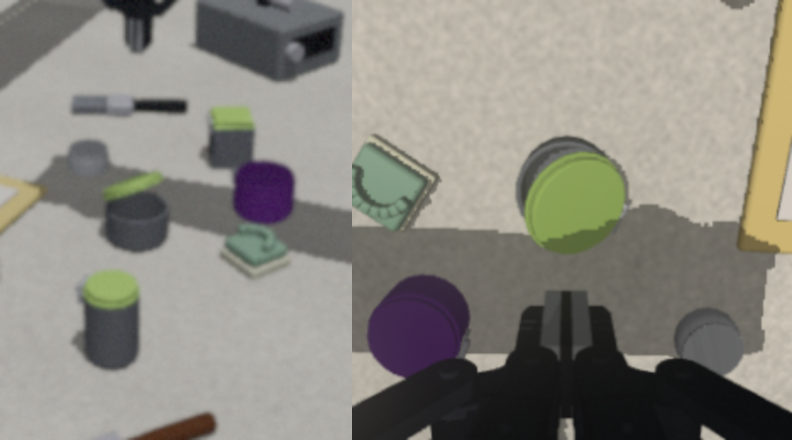

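Tall lid is shut (110,290) with the jar upright. The low lid at (575,200) is open with its rim visible up-left, and the axis comes out at ≈ (0.556, 0.000).

Request:
{"fn": "apply_moves", "kwargs": {
  "motion": [1, -0.2, 0.1, 3.3, 0, 0, 0, 1, 0, 0, 3.3, 0, 0, 0, 1, 0, 0, 3.3, 0, 0, 0, 1, 0, 0, 3.2, 0, 0, 0, 1, 0, 0, 0.5, 0, 0, 0, 1, 0, 0, 0.5, 0, 0, 0, 1, 0, 0, 0.5, 0, 0, 0, 1, 0, 0, 0.5, 0, 0, 0, 1, 0, 0, 0.5, 0, 0, 0, 1, 0, 0, 0.5, 0, 0, 0, 1, 0, 0, 0.5, 0, 0, 0, 1, 0, 0, 0.5, 0, 0, 0, 1, 0, 0, 0.5, 0, 0, 0, 1, 0, 0, 0.2, 0, 0, 0, 1, 0, 0, 0.1, 0, 0, 0, 1, 0, 0, 0, 0, 0, 0]
}}

```text
time_s: 10.2
position: [0.555, -0.001, 0.0518]
eef_rot: [-2.221, -2.221, 0.0]
ft_force: [-1.4, -0.5, 0.2]
opening: 0.0001
finger_force: 0.2
```

Request:
{"fn": "apply_moves", "kwargs": {
  "motion": [1, 0, 0, 0.1, 0, 0, 0, 1, 0, 0, 0.1, 0, 0, 0, 1, 0, 0, 0, 0, 0, 0]
}}

```text
time_s: 10.5
position: [0.5552, -0.001, 0.0501]
eef_rot: [2.221, 2.221, 0.001]
ft_force: [-0.7, -0.7, 3.8]
opening: 0.0004
finger_force: 1.8
```

3.8 N at 1.9 mm, so the low lid is shut too. I'll lift off and check all three.

Request:
{"fn": "apply_moves", "kwargs": {
  "motion": [1, 0, 0, -0.5, 0, 0, 0, 1, 0, 0, -1, 0, 0, 0, 1, 0, 0, -3, 0, 0, 0, 1, 0, 0, -4, 0, 0, 0, 1, 0, 0, -4, 0, 0, 0, 1, 0, 0, -4, 0, 0, 0, 1, 0, 0, 0, 0, 0, 0, 1, 0, 0, 0, 0, 0, 0, 1, 0, 0, 0, 0, 0, 0]
}}

```text
time_s: 11.4
position: [0.5546, -0.001, 0.214]
eef_rot: [-2.221, -2.221, 0.002]
ft_force: [0.1, 1.0, -0.1]
opening: -0.0
finger_force: 0.0
```

```bash
python3 - <<'E'
from h import *
P={}
for n in("scene","side"):
    im=ctrl.get_image(n)[:,:,::-1].copy(); P[n]=(ctrl.camera_info(n),green(im)[0]); 
    if n=="side": s=im[100:300,190:350]
    else: t=im[120:270,150:400]
cv2.imwrite("pics/fin.png",np.hstack([cv2.resize(s,(320,400)),cv2.resize(t,(480,400))[:, :480]]))
for k,p in {"sq":(.512,-.228,.066),"tall":(.504,.216,.083),"low":(.556,0,.05)}.items():
    r=[]
    for I,g in P.values():
        q=proj(I,p); c=min(g,key=lambda x:np.hypot(*(x[0]-q)))[0]; r.append(ray(I,c))
    p,e=tri(*r); print(k,p.round(4),round(e,4))
E
```

```text
sq [ 0.5125 -0.2253  0.0629] 0.0005
tall [0.4998 0.2166 0.079 ] 0.0009
low [0.5565 0.0034 0.0465] 0.0015
```

View pics/fin.png

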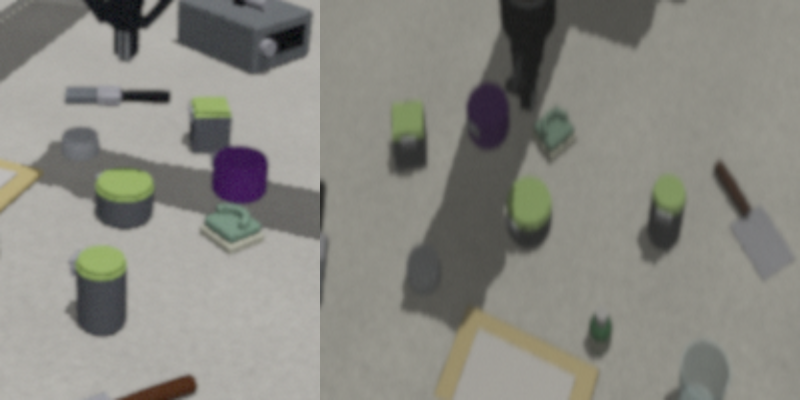

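All three lids lie flat, at (211,112), (125,187) and (101,262) in the side crop. Their heights agree (each centroid is about 5 mm below the closed top), and the jars and bystanders are in place.

```bash
python3 -c "
from rig import ctrl
print(ctrl.hand_in())"
```

```text
the job is handed in; nothing more can be done
None
```

I tapped all three lids shut in the order you gave (square, tall, low) with about 4 to 5 N each, saw no jar or bystander out of place in the final pictures, and handed the job in at about 11.5 s; no verdict came back.

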